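# Cap on the pump housing, arc guard held half open

## Robot

A 6-joint arm with a two-finger parallel gripper is mounted at the origin on the work surface. World frame = base frame: x ahead of the robot, y to its left, z up, the work surface at z = 0. Lengths are in mm, angles in rad, forces in N, time in s.
With the tool pointing down it reaches from about 375 to 750 mm from the base axis. Payload 9 kg.
Tool frame: the origin (TCP) lies midway between the tips of the shut fingers; the grasp point (between the pads) lies 19 mm behind it; z points along the fingers, y is the line along which they close (so a half turn about z gives the same grasp; the last joint's range is limited). The gripper opens to 85 mm and grips with 20 to 120 N. Pads are 22 mm wide; open, the fingers measure 114 mm over their backs; the gripper's body (76 mm by 85 mm) begins 54 mm behind the grasp point. The pads swing forward as they close: fully open they stand 13 mm farther back than shut.
Start: joints at [-1.336, 0.104, 0.097, 1.564, 0, 1.353], TCP at [262.505, -539.563, 231.331] pointing down, gripper open.
Joint ranges: [-2.99, 2.99], [-0.84, 1.86], [-1.1, 1.16], [-1.84, 2.11], [-1.51, 1.56], [-3.14, 3.14]. Speed limits (rad/s): [2.22, 2.22, 2.57, 3.14, 3.14, 3.14].

## Interface

Orientations are given as a 3x3 rotation matrix whose columns are the frame's x, y, z axes.
In Python, from workcell import manip, vision, job gives the robot as it stands. The module is installed in compiled form; this text tells all that it offers.
- The arm moves only by the tool apply_moves, never from a script. Its argument "steps" is text: rows parted by semicolons, each of 4 numbers parted by spaces: the shift along the tool's x, y, z in m, then the turn about the tool's z in rad. A call has 1 to 20 rows; each row shifts and turns the commanded pose from where the row before left it, along the tool's axes as they then stand; what a row does not reach is not made up. A row lasts 1/8 s, in which the tool goes at most 62.5 mm and 10.7 degrees, less where a joint would pass 70% of its speed; a pose out of reach is approached as far as the arm can. A call with a gripper value outside its range is refused whole. "hand" is the gripper command: -1 is shut, 1 is fully open, values between are in proportion, set as the call begins (left out, the last holds). The fingers move at their own pace and stop on an object; "force" is the grip in N (left out, the last holds). Time passes only in rows, so rows that do not move let the fingers close. It gives the time, the measured TCP pose, the force and the opening at its end, in the units of the state.
- manip.state(): the state, without advancing time (a new reading comes with each control period).
- vision.snapshot(name): name is "scene" or "top" or "wrist"; returns the picture (420x560x3 uint8, blue, green, red); there is no depth.
- vision.camera_model(name): a dict with "K" (3x3 intrinsics, pixels), "R" (3x3) and "t" (3): a world point X has camera coordinates R X + t. Camera axes: x right, y down, z forward; pixel columns grow to the right and rows downward; lengths in mm; the calibration is good to about 2 mm. The wrist camera is an equidistant fisheye: a pixel r from the principal point sees the ray r / f radians off the axis. A picture is of the moment at which its call begins: read the wrist's pose just before it. camera_model takes no time and is no camera call; for the wrist camera it gives the pose at the moment of the call.
- job.sign_off(): hands the job in, once; it reports no verdict.
The state is a dict: "time": time; "joints": joint angles; "joint_vel": joint speeds; "joint_efforts": joint torques, N m; "eef_pos": TCP position; "orientation": TCP orientation; "force": force on the tool from outside, world axes, zero at the start; "torque": the same for the moment, N m; "width": finger opening in mm.
Only numpy, scipy, OpenCV 4.12 (cv2) and the standard library are available. Lean on these libraries where they do the work, as an engineer would, in place of code of your own. Each camera call takes 0.05 s, during which the arm holds its last target. There are 200 camera calls.

## Task

Set up the pump housing for tack welding: lower the loose aluminium cap onto the clamped housing, stub up and centred so that the two rims line up all round to within 5 mm, and let go. Then swing the upright amber arc guard over the cap and hold it with the gripper's fingers at 50 degrees above its level closed position (within 5 degrees); never let it drop shut, and leave the other things where they are. Your program finishes while the gripper is still holding the guard steady at 50 degrees: do not let go of it, because it falls.

Things in the scene. Friction and masses are not known exactly. Their poses are not given: they have to be found in the camera images.
- cap: Loose round aluminium cap standing on the bench, about 300 g: a disc 84 mm across and 20 mm thick with a round stub 24 mm across in the middle of its top, the stub 34 mm tall (54 mm overall). Grip it by the stub. Origin: centre of the underside; z up the stub. It stands alone left or right of the fixture, not among the taller fixed castings at the back.
- fixture: Fixed welding fixture, turned up to 0.3 rad: dark steel plate 220 mm (its x) by 250 mm (its y), 10 mm thick, carrying the round aluminium housing, two low red clamps at the housing's +x and -x sides (26 mm high) and, along its +y side (left seen from the robot), two blue posts with the guard's hinge. Origin: centre of the plate's underside; z up.
- housing_top (a point): Centre of the flat top face of the clamped round aluminium housing (84 mm across, solid), 45 mm above the bench, 10 mm from the plate's centre towards its -y; axes as the fixture's. With the cap seated, the cap's origin is at this point and the top of the stub is 99 mm above the bench.
- guard_hinge (a point): Middle of the guard's hinge line, which runs level along the fixture's x axis, 105 mm from the plate's centre towards its +y and 110 mm above the bench. At guard angle a, the bar is 110 mm + 200 mm x sin(a) above the bench and 200 mm x cos(a) from the hinge line towards the fixture's -y.
- guard_bar (a point): Middle of the guard's steel grab bar, a round bar 12 mm thick, parallel to the hinge and 200 mm from it, at the guard's free edge. It is free for 100 mm of length and its middle line is 40 mm from the yellow frame, so fingers can straddle it. At the start it is the guard's highest part, about 310 mm above the bench. x runs along the bar.
- guard (a joint): Arc guard (amber pane, yellow frame 184 mm wide, 160 mm from hinge to edge, 8 mm thick, 450 g), angle in rad. 0: closed, level over the cap; pi/2: upright; 1.85: back stop, leaning away from the housing; 0.873: 50 degrees, clear of the cap. Starts at 1.62 to 1.80. Hinge rubs with 0.14 N m: it stays put near upright, falls shut if let go below about 65 degrees.
- flange: Loose square steel flange plate, 88 x 88 x 14 mm, with a hole 44 mm across: a bystander. Origin: centre of the underside.
- tub: Loose white tub with a red screw lid, 60 mm across, 62 mm tall: a bystander. Origin: centre of the underside.
- pliers: Loose pliers with red handles, 180 mm long, lying on the bench towards the right: a bystander.
- wrench: Loose steel wrench, 180 mm long, lying on the bench far to the left: a bystander.
There are look-alikes about, which are no part of the job. Of the things shaped like the cap, the aluminium one is meant.

How it is judged:
By the outcome, as a careful person would: the job done as asked, in the order asked, and still so for the second after the job is handed in, while the arm keeps its last pose, push and grip.
It also fails if it takes over 64 s, if anything falls off the work surface, if the arm or the gripper's body presses on something with over 40 N, if the wrist force passes 120 N, or if a joint passes its speed limit or range.

## Working session

There is one attempt and no reset: what is moved stays moved. The work goes in short steps, Python scripts to look and compute and a tool call to move; the robot and the scene stay as the last step left them, time stands still between calls to the robot, and variables do not carry over. Pictures are saved under pics/ and viewed, on a budget of 10 in all, crops included, one or two more only if the job needs it, and the job is handed in when it is done.

Besides the shell and the picture viewer there is one more tool, called after ">>>" as name(argument=value, ...) on one line, values as JSON. apply_moves: Moves the arm, as the interface text tells. Its arguments: {"type":"object","properties":{"steps":{"type":"string"},"hand":{"type":"number"},"force":{"type":"number"}},"required":["steps"]}

```bash
mkdir -p pics
cat > h.py <<'E'
import numpy as np, cv2
from workcell import manip, vision, job
np.set_printoptions(precision=2,suppress=True)
def pix(name,X):
    m=vision.camera_model(name);K=np.array(m["K"]);c=np.array(m["R"])@np.array(X,float)+np.array(m["t"]).ravel()
    p=K@c;return p[:2]/p[2]
def ray(name,u,v):
    m=vision.camera_model(name);K=np.array(m["K"]);R=np.array(m["R"]);t=np.array(m["t"]).ravel()
    a=(u-K[0,2])/K[0,0];b=(v-K[1,2])/K[1,1]
    if name=="wrist":
        r=np.hypot(a,b); s=np.sin(r)/r if r>1e-9 else 1; d=np.array([a*s,b*s,np.cos(r)])
    else: d=np.array([a,b,1.])
    return -R.T@t, R.T@d
def at_z(name,u,v,z):
    o,d=ray(name,u,v);return o+d*(z-o[2])/d[2]
E
python3 - <<'E'
from h import *
a=vision.snapshot("scene");b=vision.snapshot("top")
cv2.imwrite("pics/scene0.png",a);cv2.imwrite("pics/top0.png",b)
print(manip.state()); 
for n in("scene","top","wrist"):print(n,vision.camera_model(n))
E
```

```text
{'time': 0.1, 'joints': array([-1.34,  0.1 ,  0.1 ,  1.56,  0.  ,  1.35]), 'joint_vel': array([ 0., -0.,  0.,  0., -0.,  0.]), 'joint_efforts': array([  0.01, -55.82,  50.47,   0.01,  -0.  ,  -0.  ]), 'eef_pos': array([ 262.42, -539.22,  230.59]), 'orientation': array([[ 0.9 ,  0.44, -0.  ],
       [ 0.44, -0.9 ,  0.  ],
       [ 0.  , -0.  , -1.  ]]), 'force': array([-0.09, -0.67, -0.11]), 'torque': array([-0.02,  0.02, -0.04]), 'width': 85.3982469484419}
scene {'K': array([[441.39,   0.  , 281.87],
       [  0.  , 441.39, 211.41],
       [  0.  ,   0.  ,   1.  ]]), 'R': array([[ 0.27,  0.96, -0.02],
       [ 0.74, -0.22, -0.63],
       [-0.61,  0.16, -0.78]]), 't': array([-122.48, -310.42, 1764.15])}
top {'K': array([[524.76,   0.  , 283.08],
       [  0.  , 524.76, 207.58],
       [  0.  ,   0.  ,   1.  ]]), 'R': array([[ 0.  , -1.  ,  0.01],
       [-0.99, -0.  , -0.14],
       [ 0.14, -0.01, -0.99]]), 't': array([ -19.46,  513.85, 1533.94])}
wrist {'K': array([[325.19,   0.  , 277.55],
       [  0.  , 325.19, 211.87],
       [  0.  ,   0.  ,   1.  ]]), 'R': array([[ 0.44, -0.9 , -0.  ],
       [-0.86, -0.42,  0.3 ],
       [-0.27, -0.13, -0.95]]), 't': array([-598.93,  -39.3 ,  379.46])}
```

View pics/scene0.png

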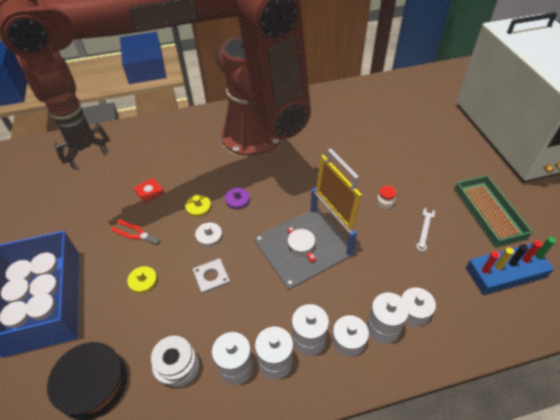

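View pics/top0.png

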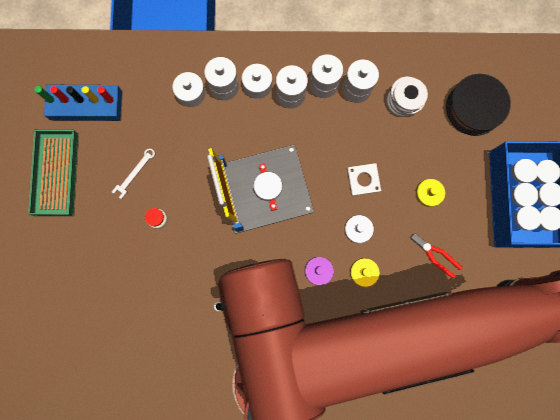

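The top view shows four cap-like things: silver at (359,229), yellow at (431,192), yellow at (365,272) and purple at (319,271). The fixed castings are along the back. The silver one fits because it stands alone and is a low aluminium disc with a stub. I'll confirm it in an enlarged crop that also shows the fixture.

Run:
```python
from h import *
b=cv2.imread("pics/top0.png")[140:290,200:400]
cv2.imwrite("pics/crop1.png",cv2.resize(b,None,fx=4,fy=4,interpolation=cv2.INTER_CUBIC))
print(at_z("top",359,229,20),at_z("top",267,185,45))
g=cv2.imread("pics/top0.png"); hsv=cv2.cvtColor(g,cv2.COLOR_BGR2HSV)
m=((hsv[...,1]<70)&(hsv[...,2]>130)).astype(np.uint8)
n,l,s,c=cv2.connectedComponentsWithStats(m)
for i in range(1,n):
    if s[i,4]>150 and 200<c[i,0]<400 and 140<c[i,1]<290:print(s[i],c[i],at_z("top",*c[i],20),at_z("top",*c[i],45))
```

```text
[ 452.11 -246.82   20.  ] [580.81  30.76  45.  ]
[ 224  145   90   85 4989] [268.03 187.3 ] [578.38  28.05  20.  ] [573.82  27.64  45.  ]
[207 155  17  50 245] [215.05 179.2 ] [602.65 189.39  20.  ] [597.7  186.41  45.  ]
[347 163  34  33 693] [363.81 178.92] [ 605.84 -264.29   20.  ] [ 600.84 -260.06   45.  ]
[345 215  29  28 626] [359.02 228.58] [ 453.37 -246.89   20.  ] [ 450.8  -242.93   45.  ]
```

View pics/crop1.png

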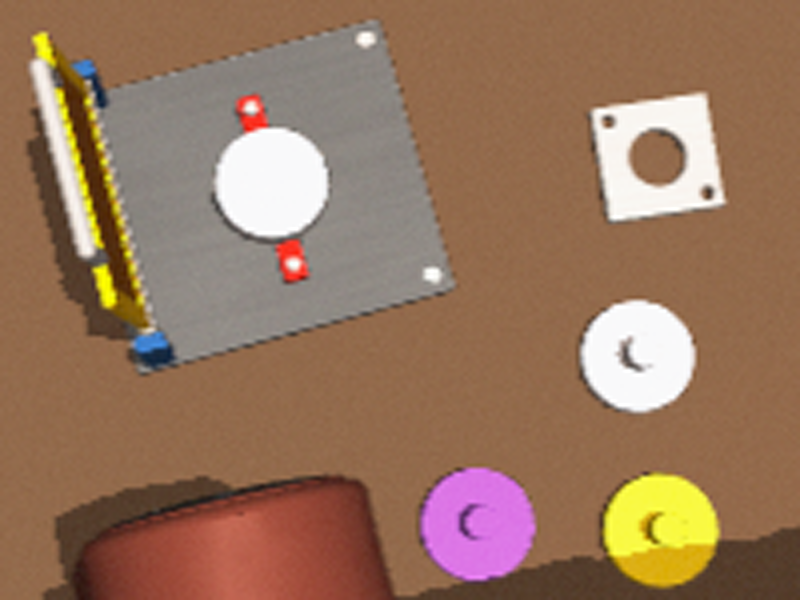

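The crop confirms it. The silver disc with a silver stub at crop (638,356) is the aluminium cap, and its neighbours are purple and yellow. The housing top is at crop (272,183). The plate corners are at (378,20), (454,287) and (142,373), and the grab bar runs from (40,65) to (88,255).

```bash
cat >> h.py <<'E'
def discs(img,x0,x1,y0,y1,thr=200):
    hsv=cv2.cvtColor(img,cv2.COLOR_BGR2HSV);m=((hsv[...,1]<50)&(hsv[...,2]>thr)).astype(np.uint8)
    out=[]
    for c in cv2.findContours(m,cv2.RETR_EXTERNAL,cv2.CHAIN_APPROX_NONE)[0]:
        if cv2.contourArea(c)<200:continue
        e=cv2.fitEllipse(cv2.convexHull(c))
        if x0<e[0][0]<x1 and y0<e[0][1]<y1:out.append(e)
    return out
E
python3 - <<'E'
from h import *
g=cv2.imread("pics/top0.png")
for e in discs(g,250,375,150,250):print(e,at_z("top",*e[0],45),at_z("top",*e[0],20))
f=lambda u,v,z:at_z("top",(u+.5)/4+199.5,(v+.5)/4+139.5,z)
A,B,C=f(378,20,10),f(454,287,10),f(142,373,10)
print(A,B,C,"centre",(A+C)/2,np.linalg.norm(A-B),np.linalg.norm(B-C))
print("yaw x",np.arctan2(*(A-B)[[1,0]]),"yaw y",np.arctan2(*(C-B)[[1,0]])-np.pi/2)
for z in(309,):print("bar",f(40,65,z),f(88,255,z))
E
```

```text
((359.1009826660156, 228.4921112060547), (26.983198165893555, 27.90780258178711), 110.95557403564453) [ 451.08 -243.19   45.  ] [ 453.65 -247.15   20.  ]
((267.5011291503906, 185.05697631835938), (26.852630615234375, 28.11540985107422), 87.91593170166016) [580.64  29.26  45.  ] [585.31  29.7   20.  ]
((363.47259521484375, 178.98464965820312), (30.92186164855957, 47.3392219543457), 82.99886322021484) [ 600.63 -259.05   45.  ] [ 605.63 -263.26   20.  ]
[714.91 -51.72  10.  ] [ 506.47 -109.48   10.  ] [439.93 126.63  10.  ] centre [577.42  37.45  10.  ] 216.29795985774632 245.30338098433154
yaw x 0.27030560038595963 yaw y 0.2746846872070321
bar [604.72 169.69 309.  ] [484.81 137.45 309.  ]
```

>>> apply_moves(steps="0 0 0 0.183; 0.0328 -0.0288 0.0125 0; 0.0328 -0.0288 0.0125 0; 0.0328 -0.0288 0.0125 0; 0.0328 -0.0288 0.0125 0; 0.0328 -0.0288 0.0125 0; 0.0328 -0.0288 0.0125 0; 0.0328 -0.0288 0.0125 0; 0.0328 -0.0288 0.0125 0; 0 0 0 0; 0 0 0 0", hand=1, force=40)

```text
time: 1.48
eef_pos: [453.9, -247.7, 131.3]
orientation: [[0.964, 0.267, -0.0], [0.267, -0.964, -0.0], [-0.0, 0.0, -1.0]]
force: [-1.0, -1.0, 0.5]
width: 85.8
```

```bash
cat >> h.py <<'E'
def go(target,st=None):
    st=st or manip.state();R=np.array(st["orientation"]);d=np.array(target,float)-st["eef_pos"]
    print("tcp",st["eef_pos"],"yaw",np.arctan2(R[1,0],R[0,0]),"tool shift mm",R.T@d,"t",st["time"],"w",st["width"],"F",st["force"])
E
python3 - <<'E'
from h import *
go([453.6,-247,25]); R=manip.state()["orientation"];print(R)
g=vision.snapshot("wrist");cv2.imwrite("pics/w1.png",g);print(vision.camera_model("wrist"))
E
```

```text
tcp [ 453.86 -247.72  131.29] yaw 0.27024483211331257 tool shift mm [ -0.02  -0.78 106.29] t 1.475 w 85.84709189710037 F [-0.97 -0.95  0.47]
[[ 0.96  0.27 -0.  ]
 [ 0.27 -0.96 -0.  ]
 [-0.    0.   -1.  ]]
{'K': array([[325.19,   0.  , 277.55],
       [  0.  , 325.19, 211.87],
       [  0.  ,   0.  ,   1.  ]]), 'R': array([[ 0.27, -0.96,  0.  ],
       [-0.92, -0.25,  0.3 ],
       [-0.29, -0.08, -0.95]]), 't': array([-359.49,  344.57,  394.63])}
```

View pics/w1.png

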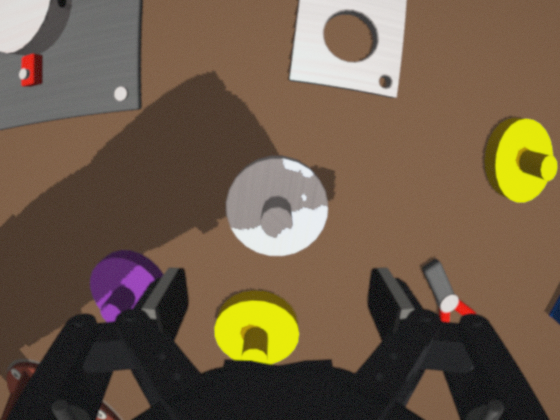

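The wrist view shows the silver cap between the fingers, its disc centred near (277,206) and its stub top near (276,213). The yellow and purple caps are clear of the fingers. I'll check it numerically.

Run:
```python
from h import *
print("disc",at_z("wrist",277,206,18),"stub",at_z("wrist",276.5,213,54))
st=manip.state()
# where does TCP axis appear
m=vision.camera_model("wrist")
for z in(20,54):
    c=m["R"]@np.array([*st["eef_pos"][:2],z])+m["t"];r=np.arctan2(np.hypot(*c[:2]),c[2]);u=c[:2]/np.hypot(*c[:2])*r*m["K"][0,0]
    print(z,u+m["K"][:2,2])
```

```text
disc [ 453.51 -247.64   18.  ] stub [ 458.6  -245.92   54.  ]
20 [277.79 206.59]
54 [277.84 220.04]
```

>>> apply_moves(steps="0 -0.0008 0.03 0; 0 0 0.03 0; 0 0 0.03 0; 0 0 0.016 0; 0 0 0 0; 0 0 0 0")

```text
time: 2.28
eef_pos: [454.3, -247.7, 26.6]
orientation: [[0.964, 0.266, 0.001], [0.266, -0.964, -0.001], [0.001, 0.002, -1.0]]
force: [0.6, -0.1, 0.0]
width: 85.1
```

>>> apply_moves(steps="0 0 0 0; 0 0 0 0; 0 0 0 0; 0 0 0 0; 0 0 0 0; 0 0 0 0; 0 0 0 0; 0 0 0 0", hand=-1, force=50)

```text
time: 3.28
eef_pos: [454.0, -246.9, 25.7]
orientation: [[0.964, 0.267, 0.0], [0.267, -0.964, -0.0], [0.0, 0.0, -1.0]]
force: [-1.0, 2.2, 5.5]
width: 23.0
```

>>> apply_moves(steps="0 0 -0.015 0; 0 0 -0.025 0; 0 0 -0.03 0; 0 0 -0.03 0; 0.0196 -0.02325 0 0; 0.0196 -0.02325 0 0; 0.0196 -0.02325 0 0; 0.0196 -0.02325 0 0; 0.0196 -0.02325 0 0; 0.0196 -0.02325 0 0; 0.0196 -0.02325 0 0; 0.0196 -0.02325 0 0; 0.0196 -0.02325 0 0; 0.0196 -0.02325 0 0; 0 0 0 0; 0 0 0 0; 0 0 0 0; 0 0 0 0")

```text
time: 5.52
eef_pos: [580.6, 28.9, 125.4]
orientation: [[0.964, 0.266, 0.0], [0.266, -0.964, -0.0], [-0.0, 0.0, -1.0]]
force: [-0.3, -0.2, -3.3]
width: 22.5
```

Run:
```python
from h import *
go([580.6,29.3,71])
g=vision.snapshot("wrist");cv2.imwrite("pics/w2.png",g)
m=vision.camera_model("wrist");
def proj(X):
    c=m["R"]@np.array(X,float)+m["t"];h=np.hypot(*c[:2]);return c[:2]/h*np.arctan2(h,c[2])*m["K"][0,0]+m["K"][:2,2]
p=manip.state()["eef_pos"]
print(proj([580.6,29.3,45]),proj([p[0],p[1],120]))
```

```text
tcp [580.59  28.89 125.39] yaw 0.2688332247017132 tool shift mm [ 0.12 -0.4  54.39] t 5.525 w 22.541976813356424 F [-0.33 -0.25 -3.27]
[277.46 218.68] [277.98 265.69]
```

View pics/w2.png

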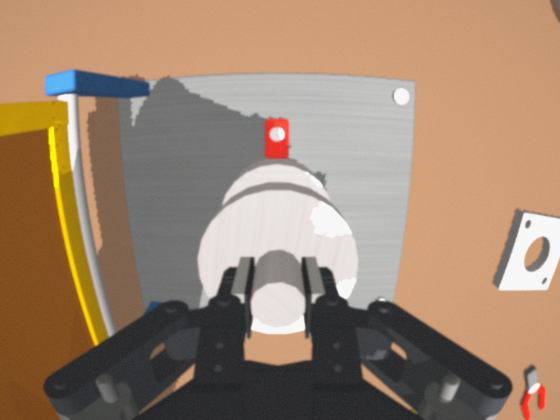

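The held cap hides the near half of the housing, and the far arc of the housing shows at (222–333, 165–205). I'll overlay the predicted outlines to check the centring.

```bash
cat >> h.py <<'E'
def wproj(P):
    m=vision.camera_model("wrist");c=np.atleast_2d(P)@m["R"].T+m["t"];h=np.hypot(c[:,0],c[:,1])
    return c[:,:2]/h[:,None]*np.arctan2(h,c[:,2])[:,None]*m["K"][0,0]+m["K"][:2,2]
def circ(x,y,z,r):
    a=np.linspace(0,2*np.pi,120);return np.c_[x+r*np.cos(a),y+r*np.sin(a),0*a+z]
def overlay(img,cs,box,s=4):
    x0,x1,y0,y1=box;o=cv2.resize(img[y0:y1,x0:x1],None,fx=s,fy=s,interpolation=cv2.INTER_CUBIC)
    for P,col in cs:
        q=((wproj(P)-[x0,y0]+.5)*s-.5).round().astype(int);cv2.polylines(o,[q],True,col,1)
    return o
E
python3 - <<'E'
from h import *
g=cv2.imread("pics/w2.png")
x,y=manip.state()["eef_pos"][:2]
o=overlay(g,[(circ(580.6,29.3,45,42),(0,0,255)),(circ(x,y,120,42),(255,0,0))],(185,375,140,290))
cv2.imwrite("pics/ov2.png",o)
E
```

```text
(no output)
```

View pics/ov2.png

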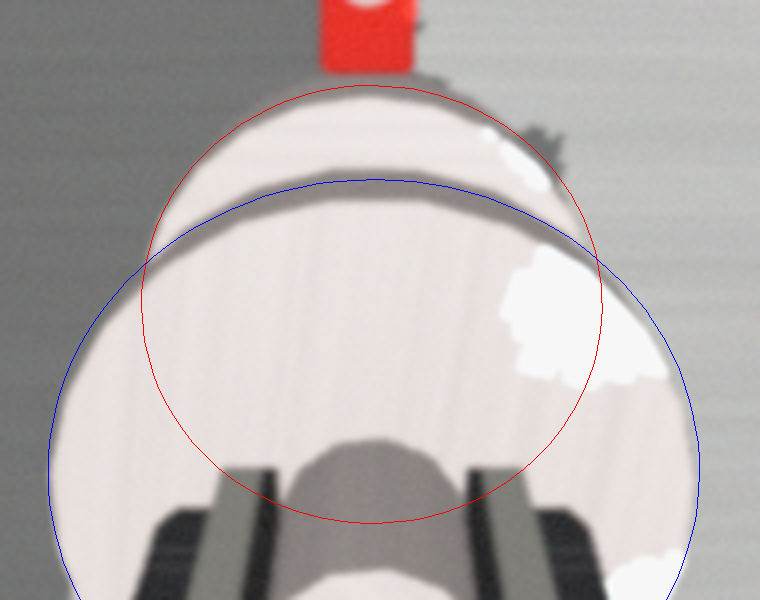

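Both outlines show the same bias of about 2 mm along tool x, which is calibration. Relative to each other the cap and housing are centred to well under 1–2 mm, so I'll lower the cap.

>>> apply_moves(steps="0 -0.0004 0.016 0; 0 0 0.016 0; 0 0 0.012 0; 0 0 0.006 0; 0 0 0.002 0; 0 0 0.001 0; 0 0 0 0; 0 0 0 0; 0 0 0 0")

```text
time: 6.7
eef_pos: [580.8, 29.9, 72.5]
orientation: [[0.964, 0.267, 0.0], [0.267, -0.964, -0.0], [0.0, 0.0, -1.0]]
force: [-0.7, 0.7, -3.1]
width: 22.7
```

>>> apply_moves(steps="0 0.0005 0.001 0; 0 0 0 0; 0 0 0.001 0; 0 0 0.0005 0; 0 0 0 0; 0 0 0 0")

```text
time: 7.45
eef_pos: [580.9, 29.4, 70.7]
orientation: [[0.964, 0.267, 0.0], [0.267, -0.964, -0.0], [0.0, 0.0, -1.0]]
force: [-4.6, -1.4, 5.4]
width: 22.5
```

>>> apply_moves(steps="0 0 0 0; 0 0 0 0; 0 0 0 0; 0 0 0 0; 0 0 0 0", hand=0.2)

```text
time: 8.07
eef_pos: [580.7, 29.4, 69.7]
orientation: [[0.964, 0.267, -0.0], [0.267, -0.964, -0.0], [-0.0, 0.0, -1.0]]
force: [-0.4, 0.1, 0.7]
width: 51.2
```

>>> apply_moves(steps="0 0 -0.01 0; 0 0 -0.03 0; 0 0 -0.04 0; 0 0 -0.04 0; 0 0 0 0; 0 0 0 0")

```text
time: 8.82
eef_pos: [580.7, 29.4, 189.7]
orientation: [[0.964, 0.267, 0.0], [0.267, -0.964, -0.0], [0.0, 0.0, -1.0]]
force: [-0.4, -0.1, -0.8]
width: 51.2
```

Run:
```python
from h import *
go([580.6,29.3,71])
g=vision.snapshot("wrist");cv2.imwrite("pics/w3.png",g)
o=overlay(g,[(circ(580.6,29.3,45,42),(0,0,255)),(circ(580.6,29.3,65,42),(255,0,0))],(185,375,140,290))
cv2.imwrite("pics/ov3.png",o)
```

```text
tcp [580.74  29.45 189.7 ] yaw 0.2697702268370186 tool shift mm [ -0.19   0.09 118.7 ] t 8.825 w 51.19032341164858 F [-0.37 -0.05 -0.8 ]
```

View pics/ov3.png

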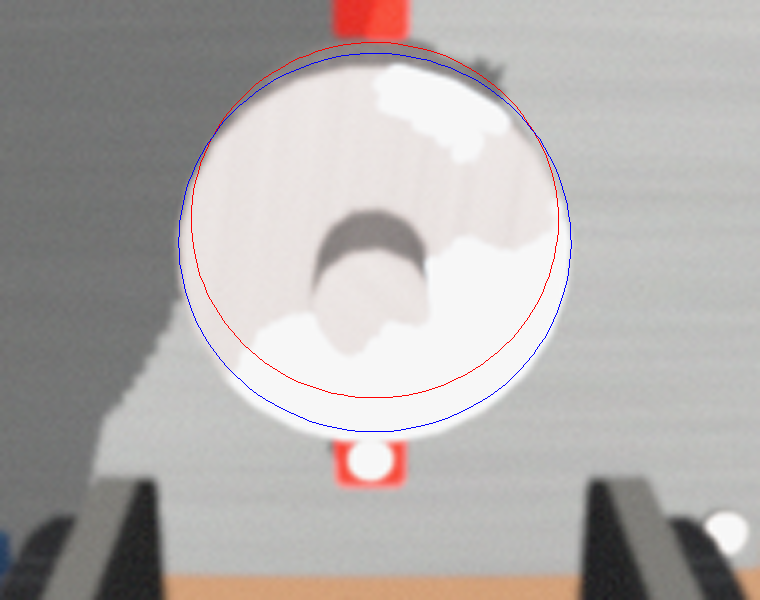

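The cap is seated on the housing. Its outline matches the prediction with the same bias as before, no step shows at the rim, and the clamps look symmetric. Next I'll go up and over the bar.

>>> apply_moves(steps="0 0 -0.04 0; 0 0 -0.04 0; 0 0 -0.04 0; 0 0 -0.04 0; 0 0 0 0; 0 -0.02 0 0; 0 -0.02 0 0; 0 -0.02 0 0; 0 -0.02 0 0; 0 -0.02 0 0; 0 -0.02 0 0; 0 -0.009 0 0; 0 0 0 0; 0 0 0 0", hand=0.6)

```text
time: 10.62
eef_pos: [546.6, 153.4, 349.7]
orientation: [[0.964, 0.266, -0.0], [0.266, -0.964, -0.0], [-0.0, 0.0, -1.0]]
force: [-0.1, -0.4, 0.6]
width: 68.3
```

Run:
```python
from h import *
go([546.1,154,291])
g=vision.snapshot("wrist");t=vision.snapshot("top");cv2.imwrite("pics/top4.png",t)
x,y=[-.267,.964],[.964,.267]
b=np.array([[546.1+s*50*.964,154+s*50*.267,309.5] for s in(-1,1)])
o=overlay(g,[(b,(255,0,0))],(0,560,0,420),1);cv2.imwrite("pics/w4.png",o)
```

```text
tcp [546.57 153.39 349.69] yaw 0.26937296830581997 tool shift mm [-0.29 -0.73 58.69] t 10.625 w 68.26482117808979 F [-0.09 -0.43  0.57]
```

View pics/w4.png

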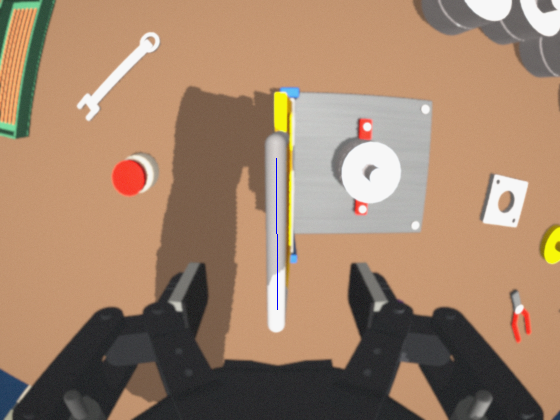

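The blue line of the predicted bar lies along the middle of the grab bar (column 277, rows 132–330). It is centred between the fingers, so I'll descend and grip.

>>> apply_moves(steps="0 -0.0007 0.02 0; 0 0 0.02 0; 0 0 0.012 0; 0 0 0.0065 0; 0 0 0 0; 0 0 0 0")

```text
time: 11.48
eef_pos: [546.4, 154.4, 292.0]
orientation: [[0.964, 0.267, 0.001], [0.267, -0.964, -0.0], [0.001, 0.0, -1.0]]
force: [-0.0, 0.2, 0.4]
width: 68.3
```

>>> apply_moves(steps="0 0 0 0; 0 0 0 0; 0 0 0 0; 0 0 0 0; 0 0 0 0; 0 0 0 0; 0 0 0 0; 0 0 0 0", hand=-1, force=30)

```text
time: 12.48
eef_pos: [546.2, 154.5, 291.4]
orientation: [[0.964, 0.267, 0.0], [0.267, -0.964, -0.0], [0.0, 0.0, -1.0]]
force: [-0.6, 0.3, 2.6]
width: 11.3
```

>>> apply_moves(steps="0 0.0096 -0.0005 0; 0 0.0097 0 0; 0 0.0096 0.0004 0; 0 0.0096 0.0009 0; 0 0.0096 0.0014 0; 0 0.0094 0.0018 0; 0 0.0094 0.0023 0; 0 0.0093 0.0027 0; 0 0 0 0; 0 0 0 0")

```text
time: 13.72
eef_pos: [566.5, 80.8, 282.2]
orientation: [[0.964, 0.266, -0.0], [0.266, -0.964, -0.0], [-0.0, 0.0, -1.0]]
force: [0.9, -1.7, 0.6]
width: 10.8
```

>>> apply_moves(steps="0 0.0091 0.0032 0; 0 0.0089 0.0036 0; 0 0.0088 0.0041 0; 0 0.0085 0.0044 0; 0 0.0084 0.0049 0; 0 0.0081 0.0053 0; 0 0.0078 0.0057 0; 0 0.0076 0.006 0; 0 0 0 0; 0 0 0 0; 0 0 0 0")

```text
time: 15.1
eef_pos: [584.3, 16.3, 245.3]
orientation: [[0.964, 0.267, 0.0], [0.267, -0.964, -0.0], [-0.0, 0.0, -1.0]]
force: [0.6, -2.1, -0.5]
width: 10.9
```

Run:
```python
from h import *
yt=np.array([.267,-.964]);c=np.array([580.7,29.4])
p=(np.array([550,140.1])+128.6*yt)
go([*p,244.2])
s=vision.snapshot("scene");w=vision.snapshot("wrist");st=manip.state()
bz=st["eef_pos"][2]+19;d=(st["eef_pos"][:2]-[550,140.1])@yt
print("angle deg",np.degrees(np.arctan2(bz-110,d)),"radius",np.hypot(bz-110,d))
m=cv2.resize(s[130:300,200:440],(800,567),interpolation=cv2.INTER_CUBIC);cv2.imwrite("pics/s5.png",m);cv2.imwrite("pics/w5.png",w)
```

```text
tcp [584.34  16.35 245.25] yaw 0.26999720451376863 tool shift mm [-0.06  0.21  1.05] t 15.1 w 10.898226081679002 F [ 0.61 -2.14 -0.49]
angle deg 50.21187863640561 radius 200.77440232297405
```

View pics/s5.png

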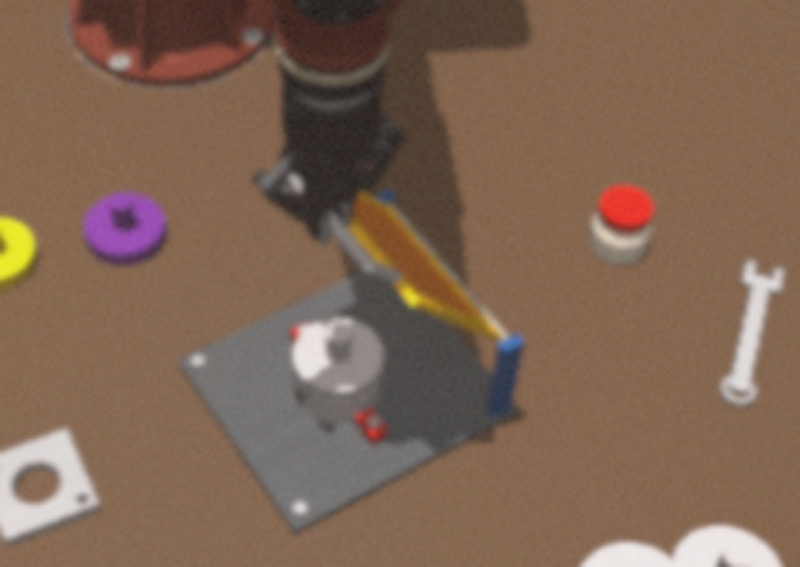

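View pics/w5.png

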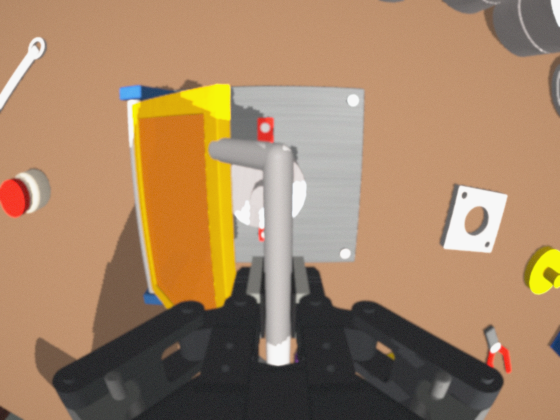

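The scene crop shows the guard held part-way by the bar, with the cap seated flush on the housing at (338,355). The wrist view shows the bar between both pads at column 278, and the guard clear of the cap. I'll hold for a moment to check that it is steady.

>>> apply_moves(steps="0 0 0 0; 0 0 0 0; 0 0 0 0; 0 0 0 0; 0 0 0 0; 0 0 0 0")

```text
time: 15.95
eef_pos: [584.4, 16.2, 245.1]
orientation: [[0.964, 0.267, 0.0], [0.267, -0.964, -0.0], [-0.0, 0.0, -1.0]]
force: [-2.0, -1.2, 2.5]
width: 11.2
```

Run:
```python
from h import *
go([584.3,16.2,245]);print(job.sign_off())
```

```text
tcp [584.4   16.23 245.13] yaw 0.2697732169873152 tool shift mm [-0.1   0.    0.13] t 15.95 w 11.231692537998745 F [-2.03 -1.17  2.45]
the job is handed in; nothing more can be done
None
```

I set the aluminium cap stub-up on the housing and let go. Then I swung the guard over it and handed the job in at about 16 s with the gripper still holding the bar.

- **Cap:** The wrist-camera overlay showed the cap in line with the housing and no visible step at the rim. Both outlines were about 2 mm off the prediction in the same direction, so I took that as calibration error.
- **Guard:** The arm pose puts the guard at about 50.2°, with a bar radius of 200.8 mm against the nominal 200 mm. This comes from the arm pose and was not measured separately from the images. It held steady for 0.75 s before sign-off, with about 3 N on the wrist.
- **Other things:** The bystanders in the final views looked undisturbed. I did not measure their positions again.

No check failed. I viewed 10 pictures.

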